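# Clear the food warmer, select the bowl's pad and switch on the mains

### The job

The bowl on the two-pad food warmer is to be warmed. First lift the lidded canister off the other pad and stand it upright, wholly on the round wooden board; then see that the rocker selector between the pads is tipped down towards the pad with the bowl on it (push it over with a fingertip if it is not). Last of all, flip the mains lever on the separate box over to its on side (to the right), leaving the bowl where it is and the other things undisturbed.

Things in the scene. Friction and masses are not known exactly. Their poses are not given: they have to be found in the camera images.
- warmer: Fixed flat metal food warmer, 150 (x) x 340 (y) x 45 mm high, with two dark round pads and a black rocker between them. Origin: centre of its underside, on the worktop; x points to its rear, y to its left end as the robot sees it, z up. It may be turned by up to about 0.15 rad.
- pad_left (a point): Centre of the upper face of the warmer's left pad (round, 132 mm across, face 45 mm above the worktop), 110 mm to +y of the warmer's origin.
- pad_right (a point): Centre of the upper face of the right pad, alike, 110 mm to -y of the warmer's origin.
- selector_pivot (a point): Middle of the rocker selector on its hinge axis, 45 mm above the worktop; axes as the warmer's. Black paddle, 70 mm long (y), 38 mm wide (x), its flat top 16 mm above the pivot when level. It rests tipped to one side: 26 mm out from the pivot the top of the raised end is about 21 mm above the pivot, that of the lowered end about 11 mm.
- selector (a joint): Tilt of the rocker, rad: +0.20 = left (+y) end down, left pad selected; -0.20 = right end down, right pad selected. Over-centre: pressing the raised end straight down, 26 mm from the pivot, takes about 5 N; past level it snaps over by itself and stays. It starts at either side.
- mains_box: Fixed white plastic mains switch box, 80 (x) x 100 (y) x 45 mm high, with a black paddle lever on top. Origin: centre of its underside, on the worktop; y points to its left as the robot sees it. It may be turned by up to about 0.25 rad.
- lever_pivot (a point): The lever's hinge axis (along the box's x), 45 mm above the worktop at the middle of the box's top.
- lever_tip (a point): Top end of the mains lever, 67 mm from the pivot. The paddle is 30 mm wide (along the hinge) and 11 mm thick, with a 15 mm thick, 34 mm wide round bar at its top end.
- mains (a joint): Lean of the mains lever, rad: -0.40 = leaning left (box's +y), off, as it starts; +0.40 = leaning right (box's -y, towards the warmer's side), on. Over-centre: a sideways push of 2 to 3 N, 40 mm above the pivot, takes it past upright, whence it snaps over by itself and stays.
- board: Fixed round wooden board, 150 mm across, 10 mm thick, lying on the worktop. Origin: centre of its underside. Mind the dark wall cabinet to its right and behind: its underside hangs 0.46 m above the worktop, its front (with a small knob standing out 30 mm at the lower left) is at about x = 0.58 and it spans y from -0.36 to 0.15.
- canister: White round lidded canister with a wooden lid, 102 mm across and 140 mm high, 0.25 to 0.5 kg, loose, standing on one pad. Origin: centre of its underside. The lid is fixed to it. The wooden lid's top is 123 mm above the origin; on it, at the centre, stands a round wooden knob 20 mm across, from 123 to 140 mm: take it there from above.
- bowl: Small white bowl, 120 mm across its rim and 59 mm high, loose, standing on the pad that the canister is not on. Origin: centre of its underside.
- mug: Bystander: speckled light mug, 81 x 120 x 94 mm, standing behind the warmer. Origin near the centre of its underside.
- pepper_mill: Bystander: dark wooden pepper mill, 58 mm across, 170 mm high, standing behind the warmer. Origin: centre of its underside.
- spice_jar: Bystander: glass spice jar with a screw cap, 46 mm across, 106 mm high, standing behind the warmer. Origin: centre of its underside.

How it is judged:
By the outcome, as a careful person would: the job done as asked, in the order asked, and still so for the second after the job is handed in, with the robot touching nothing.
It also fails if it takes over 64 s, if anything falls off the work surface, if the arm or the gripper's body presses on something with over 40 N, if the wrist force passes 120 N, or if a joint passes its speed limit or range.

### The arm

A 6-joint arm with a two-finger parallel gripper is mounted at the origin on a cart in front of the work surface, level with it; the furniture and walls round the work are solid. World frame = base frame: x ahead of the robot, y to its left, z up, the work surface at z = 0. Lengths are in m, angles in rad, forces in N, time in s.
With the tool pointing down it reaches from about 0.325 to 0.85 m from the base axis. Payload 4.4 kg.
Tool frame: the origin (TCP) lies midway between the tips of the shut fingers; the grasp point (between the pads) lies 19 mm behind it; z points along the fingers, y is the line along which they close (so a half turn about z gives the same grasp; the last joint's range is limited). The gripper opens to 94 mm and grips with 3 to 60 N. Pads are 16 mm wide; open, the fingers measure 119 mm over their backs; the gripper's body (75 mm by 177 mm) begins 78 mm behind the grasp point.
Start: joints at [1.125, 0.207, 1.542, -0, 1.393, -0.15], TCP at [0.167, 0.55, 0.205] pointing down, gripper open.
Joint ranges: [-2.73, 2.73], [-0.86, 2.22], [0.23, 2.46], [-1.11, 4.25], [0.08, 2.63], [-2.82, 2.82]. Speed limits (rad/s): [2.79, 2.79, 3.14, 3.14, 3.14, 3.14].

### API

Orientations are given as a unit quaternion [w, x, y, z].
In Python, from station import manip gives the robot as it stands.
- The arm moves only by the tool step_arm, never from a script. Its argument "deltas" is a list of rows, each a list of 7 numbers: the finger opening in mm, from 0 to 94, then the shift along the tool's x, y, z in mm, then the turn, a rotation vector about the tool's x, y, z in degrees. A call has exactly 8 rows; each row is the pose to reach, as a shift and turn from the pose commanded when the call began, along the tool's axes at that moment; what a row does not reach only later rows make up. A row lasts 1/10 s, in which the tool goes at most 50 mm and 8.59 degrees, less where a joint would pass 70% of its speed; a pose out of reach is approached as far as the arm can. A call with a gripper value outside its range is refused whole. The fingers move at their own pace and stop on an object; "force" is the grip in N (left out, the last holds). Time passes only in rows, so rows that repeat a pose let the fingers close, or fill a call up. It gives the time, the measured TCP pose, the force, the opening and the grip force at its end, in the units of the state.
- manip.get_state(): the state, without advancing time (a new reading comes with each control period).
- manip.capture(name): name is "scene" or "top" or "wrist"; returns a dict with "pixels" (420x560x3 uint8, red, green, blue), "fx", "fy", "cx", "cy" (pixels), "k1" (the pictures are not rectified: a ray, as slopes to the right and down, at radius r is drawn at 1 + k1 r^2 times it, then the intrinsics apply), "T" (4x4, takes a point from camera to world coordinates); the wrist camera has in their place "mount" (4x4, takes a point from camera to tool coordinates, whose origin is the TCP and whose axes are the flange's). Camera axes: x right, y down, z forward; pixel columns grow to the right and rows downward; lengths in m; the calibration is good to about 2 mm. A picture is of the moment at which its call begins: read the wrist's pose just before it. There is no depth.
- manip.sign_off(): hands the job in; it is judged then, once.
The state is a dict: "clock": time; "joint_positions": joint angles; "joint_vel": joint speeds; "joint_efforts": joint torques, N m; "position": TCP position; "ee_rot": TCP orientation; "wrist_force": force on the tool from outside, world axes, zero at the start; "moment": the same for the moment, N m; "width": finger opening in m; "gripper_force": force on a finger pad.
Only numpy, scipy, OpenCV 4.12 (cv2) and the standard library are available. Lean on these libraries where they do the work, as an engineer would, in place of code of your own. Each camera call takes 0.05 s, during which the arm holds its last target. There are 200 camera calls.

## Working session

There is one attempt and no reset: what is moved stays moved. The work goes in short steps, Python scripts to look and compute and a tool call to move; the robot and the scene stay as the last step left them, time stands still between calls to the robot, and variables do not carry over. Pictures are saved under pics/ and viewed, at most 10 in all, crops included, and the job is handed in when it is done.

Besides the shell and the picture viewer there is one more tool, called after "Emit:" as a command line: name --pt "numbers of a row" for each row, then --argument value for the rest. step_arm: Moves the arm, as the interface text tells. Its arguments: {"type":"object","properties":{"deltas":{"type":"array","items":{"type":"array","items":{"type":"number"}}},"force":{"type":"number"}},"required":["deltas"]}

```bash
mkdir -p pics; cat > h.py <<'E'
import numpy as np, cv2, pickle
from station import manip
from scipy.spatial.transform import Rotation as R
def shot(cam,name):
    s=manip.get_state(); c=manip.capture(cam)
    if 'T' not in c:
        q=s['ee_rot']; T=np.eye(4); T[:3,:3]=R.from_quat([q[1],q[2],q[3],q[0]]).as_matrix(); T[:3,3]=s['position']
        c['T']=T@np.array(c['mount'])
    cv2.imwrite(f'pics/{name}.png',np.ascontiguousarray(c['pixels'][:,:,::-1])); pickle.dump(c,open(f'pics/{name}.pkl','wb')); return c
def load(n): return pickle.load(open(f'pics/{n}.pkl','rb'))
def crop(n,x0,y0,x1,y1,k,out):
    im=cv2.imread(f'pics/{n}.png')[y0:y1,x0:x1]; cv2.imwrite(f'pics/{out}.png',cv2.resize(im,None,fx=k,fy=k,interpolation=cv2.INTER_CUBIC))
def KD(c): return np.array([[c['fx'],0,c['cx']],[0,c['fy'],c['cy']],[0,0,1.]]),np.array([c['k1'],0,0,0,0.])
def ray(c,u,v):
    K,D=KD(c); p=cv2.undistortPoints(np.array([[[u,v]]],float),K,D)[0,0]; T=np.array(c['T'])
    return T[:3,3],T[:3,:3]@np.array([p[0],p[1],1])
def onz(c,u,v,z):
    o,d=ray(c,u,v); return o+d*(z-o[2])/d[2]
def proj(c,P):
    K,D=KD(c); Ti=np.linalg.inv(np.array(c['T'])); return cv2.projectPoints(np.atleast_2d(np.array(P,float)),cv2.Rodrigues(Ti[:3,:3])[0],Ti[:3,3],K,D)[0][:,0]
def tri(l):
    A=np.zeros((3,3));b=np.zeros(3)
    for c,u,v in l:
        o,d=ray(c,u,v); d/=np.linalg.norm(d); M=np.eye(3)-np.outer(d,d); A+=M;b+=M@o
    return np.linalg.solve(A,b)
E
python3 - <<'E'
from h import *
np.set_printoptions(precision=3,suppress=True)
for n in ('scene','top'):
    c=shot(n,n+'0'); print(n,np.array(c['T']),c['fx'],c['k1'])
print(manip.get_state())
a=cv2.imread('pics/scene0.png');b=cv2.imread('pics/top0.png')
cv2.imwrite('pics/s1.png',cv2.resize(a,(800,600)));cv2.imwrite('pics/t1.png',cv2.resize(b,(800,600)))
E
```

```text
scene [[ 0.646 -0.522  0.556 -0.203]
 [-0.763 -0.438  0.475 -0.579]
 [-0.004 -0.732 -0.682  0.986]
 [ 0.     0.     0.     1.   ]] 472.0634331057075 -0.14595357215878918
top [[ 0.008 -0.997  0.082  0.385]
 [-1.    -0.008 -0.002  0.032]
 [ 0.003 -0.082 -0.997  1.482]
 [ 0.     0.     0.     1.   ]] 533.2870508127378 -0.10977766208167677
{'clock': 0.1, 'joint_positions': array([ 1.126,  0.207,  1.543, -0.   ,  1.393, -0.15 ]), 'joint_vel': array([-0.003,  0.   , -0.003,  0.001, -0.   , -0.001]), 'joint_efforts': array([  0.   , -37.186, -28.23 ,   0.07 ,   0.031,  -0.   ]), 'position': array([0.167, 0.55 , 0.204]), 'ee_rot': array([-0.   ,  0.147,  0.989, -0.001]), 'wrist_force': array([ 0.116, -1.022, -0.052]), 'moment': array([-0.022, -0.016, -0.032]), 'gripper_force': 0.0, 'width': 0.09425077851443672}
```

View pics/s1.png

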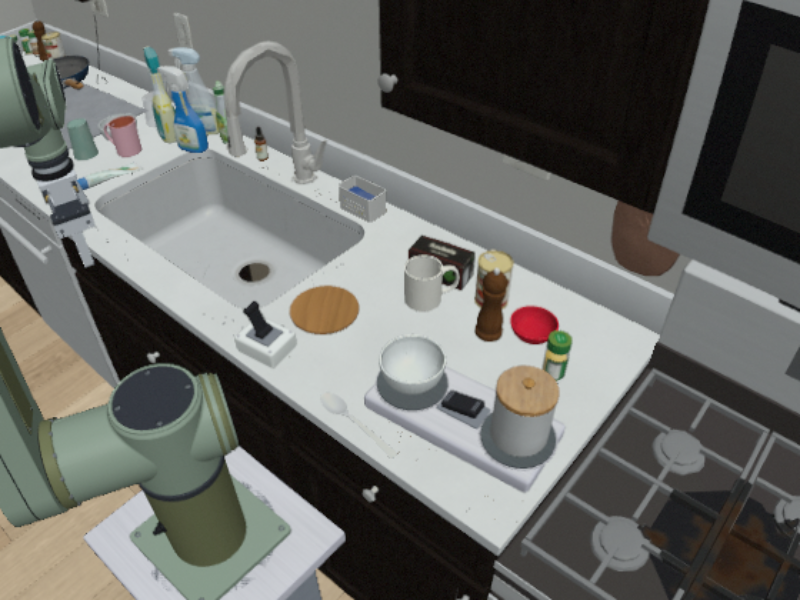

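View pics/t1.png

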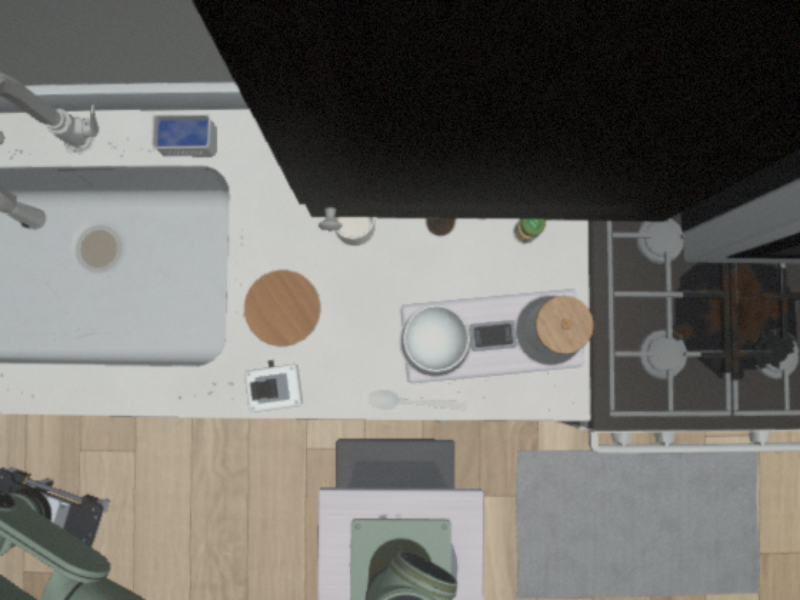

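The bowl is on the left pad (s1 410,365; t1 436,340). The canister is on the right pad, with its knob at s1 (528,382) and t1 (567,324). The board is at t1 (283,308), and the mains box is at t1 (272,387) with its lever leaning left. I'll enlarge these areas to get exact positions and the rocker's tilt.

```bash
python3 - <<'E'
import cv2,numpy as np
t=cv2.imread('pics/top0.png');s=cv2.imread('pics/scene0.png')
f=lambda im,x,y,w,h,W,H:cv2.resize(im[y:y+h,x:x+w],(W,H),interpolation=cv2.INTER_CUBIC)
# top warmer 275..425 x 195..270 (k=4 -> 600x300); top box 165..215x245..295 (k=4->200x200)
o=np.zeros((600,800,3),np.uint8)
o[:300,:600]=f(t,275,197,150,75,600,300)
o[:200,600:]=f(t,165,245,50,50,200,200)
o[300:600,:500]=f(s,250,230,150,90,500,300)   # k=3.333
o[300:600,500:800]=f(s,155,200,60,60,300,300) # k=5
cv2.imwrite('pics/comp.png',o)
E
```

```text
(no output)
```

View pics/comp.png

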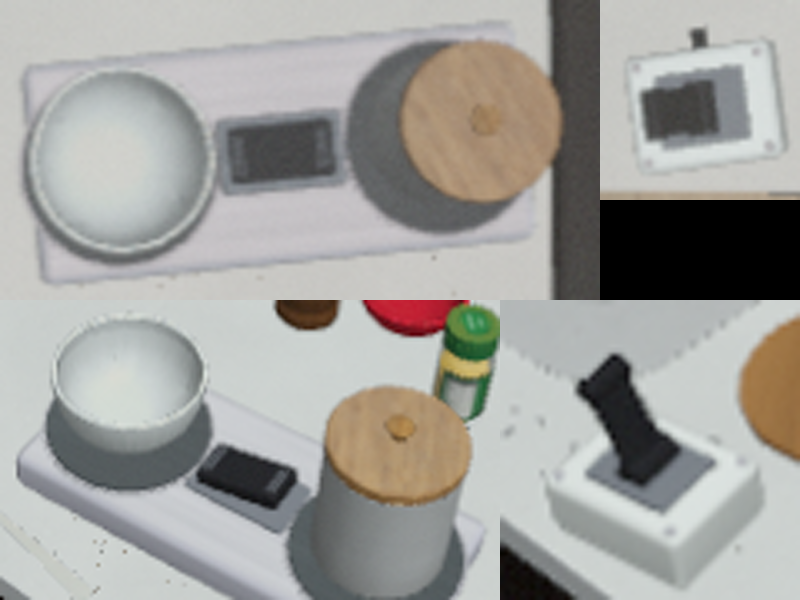

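```bash
python3 - <<'E'
from h import *
np.set_printoptions(precision=4,suppress=True)
t=load('top0');s=load('scene0')
W=np.array([onz(t,275+x/4,197+y/4,.045) for x,y in((27,66),(510,24),(43,282),(532,233))])
wc=W.mean(0);e=((W[0]-W[1])+(W[2]-W[3]))[:2];wy=np.arctan2(-e[0],e[1])
print('warmer',wc,'yaw',wy,np.linalg.norm(e)/2)
r=lambda y:np.array([[np.cos(y),-np.sin(y)],[np.sin(y),np.cos(y)]])
for n,y in(('padL',.11),('padR',-.11)): print(n,wc[:2]+r(wy)@[0,y])
k=(t,275+486/4,197+119/4);k2=(s,370,266.9)
print('knob',tri([k,k2]),'top@.185',onz(*k,.185),onz(*k2,.185))
B=np.array([onz(t,165+(x-600)/4,245+y/4,.045) for x,y in((628,62),(772,42),(640,170),(785,152))])
bc=B.mean(0);e=((B[0]-B[1])+(B[2]-B[3]))[:2];by=np.arctan2(-e[0],e[1]);print('box',bc,by,np.linalg.norm(e)/2)
print('lever tip',tri([(t,165+51/4,245+113/4),(s,175.4,214.4)]), 'exp',bc[:2]+r(by)@[0,.067*np.sin(.4)],.045+.067*np.cos(.4))
print('board',onz(t,283*.7,308*.7,.01),onz(s,324.5*.7,310*.7,.01))
print('bowl',onz(t,275+121/4,197+163/4,.104))
# rocker: scene comp projected top corners for both tilts
for a in(.2,-.2):
  P=[]
  for x in(-.019,.019):
    for y in(.035,-.035):
      yy=y*np.cos(a)+.016*np.sin(a)*1; z=.045+.016*np.cos(a)-y*np.sin(a)
      P.append([*(wc[:2]+r(wy)@[x,yy]),z])
  q=proj(s,P);q2=proj(t,P)
  print(a,'scene comp',((q-[250,230])*3.333+[0,300]).round(),'top',((q2-[275,197])*4).round())
E
```

```text
warmer [ 0.4474 -0.171   0.045 ] yaw 0.0995910927959636 0.3320116698408837
padL [ 0.4365 -0.0615]
padR [ 0.4584 -0.2804]
knob [ 0.462  -0.2791  0.1839] top@.185 [ 0.4617 -0.2785  0.185 ] [ 0.4614 -0.2798  0.185 ]
box [0.3449 0.2415 0.045 ] 0.1412561911338737 0.09832554115097206
lever tip [0.3424 0.2677 0.1071] exp [0.3412 0.2673] 0.10671108659819331
board [0.4988 0.2311 0.01  ] [0.498  0.2292 0.01  ]
bowl [ 0.4363 -0.0598  0.104 ]
0.2 scene comp [[191. 473.]
 [271. 502.]
 [218. 442.]
 [296. 469.]] top [[229. 184.]
 [334. 174.]
 [223. 127.]
 [328. 117.]]
-0.2 scene comp [[199. 465.]
 [277. 517.]
 [225. 434.]
 [302. 484.]] top [[241. 182.]
 [340. 173.]
 [235. 125.]
 [334. 117.]]
```

Emit:
step_arm --pt "60 -30 -20 -20 0 0 -2" --pt "60 -70 -48 -40 0 0 -4" --pt "60 -110 -76 -55 0 0 -6" --pt "60 -150 -104 -70 0 0 -8" --pt "60 -190 -133 -80 0 0 -10.5" --pt "60 -230 -161 -88 0 0 -13" --pt "60 -270 -190 -95 0 0 -15" --pt "60 -310 -219 -95 0 0 -17" --force 25

```text
clock: 0.9
position: [0.3988, 0.2523, 0.3014]
ee_rot: [0.001, -0.002, 1.0, 0.0]
wrist_force: [1.2, 0.5, 0.4]
width: 0.0596
gripper_force: 0.0
```

```bash
cat >> h.py <<'E'
def rel(*P):
    s=manip.get_state();q=s['ee_rot'];M=R.from_quat([q[1],q[2],q[3],q[0]]).as_matrix()
    print('t',round(s['clock'],2),'pos',s['position'].round(4),'w',round(s['width'],4),'grip',s['gripper_force'],'F',s['wrist_force'].round(1)); print('tool x,y',M[:2,0].round(3),M[:2,1].round(3),'z',M[:,2].round(3))
    for p in P: print(p,((np.array(p)-s['position'])@M*1000).round(1))
E
python3 -c "
from h import *
rel((.42,.0,.30),(.458,-.24,.26))"
```

```text
t 0.9 pos [0.3988 0.2523 0.3014] w 0.0596 grip 0.0 F [1.2 0.5 0.4]
tool x,y [-1.    -0.004] [-0.004  1.   ] z [ 0.002  0.001 -1.   ]
(0.42, 0.0, 0.3) [ -20.3 -252.3    1.2]
(0.458, -0.24, 0.26) [ -57.3 -492.5   41. ]
```

Emit:
step_arm --pt "60 -5 -48 0 0 0 0" --pt "60 -10 -96 0 0 0 0" --pt "60 -15 -144 0 0 0 0" --pt "60 -22 -192 0 0 0 0" --pt "60 -30 -240 5 0 0 0" --pt "60 -38 -288 10 0 0 0" --pt "60 -46 -336 15 0 0 0" --pt "60 -50 -380 20 0 0 0"

```text
clock: 1.7
position: [0.4481, -0.1283, 0.2798]
ee_rot: [-0.0, -0.001, 1.0, 0.0]
wrist_force: [0.5, 0.8, 0.3]
width: 0.0602
gripper_force: 0.0
```

Emit:
step_arm --pt "60 -5 -45 0 0 0 0" --pt "60 -8 -90 10 0 0 0" --pt "60 -10 -130 20 0 0 0" --pt "60 -11 -149 30 0 0 0" --pt "60 -11 -149 40 0 0 0" --pt "60 -11 -149 40 0 0 0" --pt "60 -11 -149 40 0 0 0" --pt "60 -11 -149 40 0 0 0"

```text
clock: 2.5
position: [0.4602, -0.2738, 0.2412]
ee_rot: [0.0, -0.002, 1.0, -0.0]
wrist_force: [0.2, 0.5, 0.0]
width: 0.0597
gripper_force: 0.0
```

```bash
python3 -c "
from h import *
c=shot('wrist','w1')
rel((.462,-.279,.170))
print(proj(c,[(.462,-.279,.185),(.462,-.279,.168)]))
crop('w1',0,0,560,420,1.4,'w1b')"
```

```text
t 2.55 pos [ 0.4603 -0.274   0.2414] w 0.06 grip 0.0 F [-0.9  0.3 -0.2]
tool x,y [-1.    -0.004] [-0.004  1.   ] z [ 0.001 -0.001 -1.   ]
(0.462, -0.279, 0.17) [-1.6 -5.  71.4]
[[273.52836564 223.35003414]
 [273.82529042 218.04780875]]
```

View pics/w1b.png

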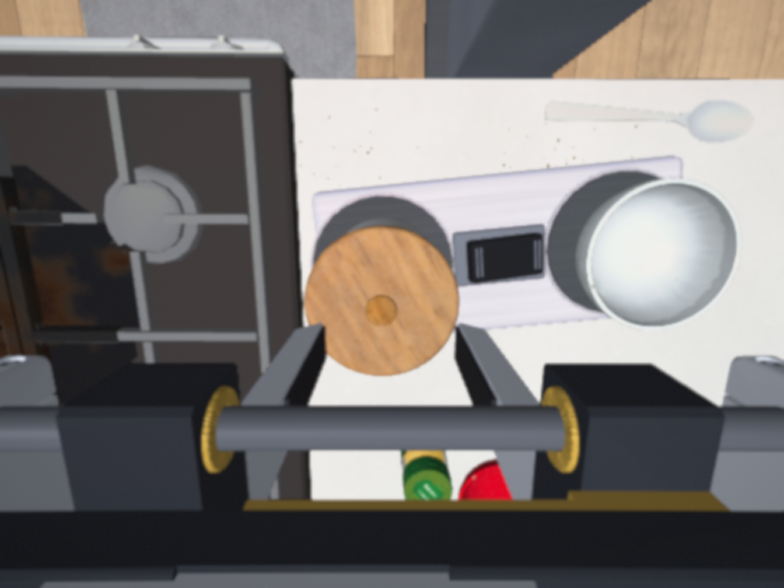

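The wrist view shows the knob at (381,310), within 2 px of the predicted position, so I'll descend and grip.

Emit:
step_arm --pt "60 -1 -3 15 0 0 0" --pt "60 -1 -3 35 0 0 0" --pt "60 -1 -3 50 0 0 0" --pt "60 -1 -3 60 0 0 0" --pt "60 -1 -3 66 0 0 0" --pt "60 -1 -3 70 0 0 0" --pt "60 -1 -3 70 0 0 0" --pt "40 -1 -3 70 0 0 0"

```text
clock: 3.35
position: [0.4611, -0.2784, 0.171]
ee_rot: [0.0, -0.001, 1.0, -0.0]
wrist_force: [-0.1, -0.3, 0.6]
width: 0.0548
gripper_force: 0.0
```

Emit:
step_arm --pt "20 0 0 0 0 0 0" --pt "10 0 0 0 0 0 0" --pt "10 0 0 0 0 0 0" --pt "10 0 0 0 0 0 0" --pt "10 0 0 0 0 0 0" --pt "10 0 0 0 0 0 0" --pt "10 0 0 0 0 0 0" --pt "10 0 0 0 0 0 0" --force 40

```text
clock: 4.15
position: [0.4608, -0.2784, 0.1706]
ee_rot: [0.0, -0.001, 1.0, -0.0]
wrist_force: [0.4, -1.0, 0.7]
width: 0.0167
gripper_force: 40.0
```

Emit:
step_arm --pt "10 0 0 -3 0 0 0" --pt "10 0 0 -10 0 0 0" --pt "10 0 0 -22 0 0 0" --pt "10 0 0 -38 0 0 0" --pt "10 0 0 -55 0 0 0" --pt "10 0 0 -75 0 0 0" --pt "10 0 0 -92 0 0 0" --pt "10 0 0 -110 0 0 0"

```text
clock: 4.95
position: [0.4606, -0.2778, 0.2819]
ee_rot: [0.0, -0.001, 1.0, -0.0]
wrist_force: [-0.1, 0.6, -3.7]
width: 0.0166
gripper_force: 40.0
```

```bash
python3 -c "
from h import *
c=shot('scene','s2')
rel()
crop('s2',200,130,440,310,3.33,'s2b')"
```

```text
t 5.0 pos [ 0.4621 -0.2791  0.2857] w 0.0164 grip 39.999297583517546 F [ 0.7 -0.4 -0.8]
tool x,y [-1.    -0.002] [-0.002  1.   ] z [ 0.005 -0.004 -1.   ]
```

View pics/s2b.png

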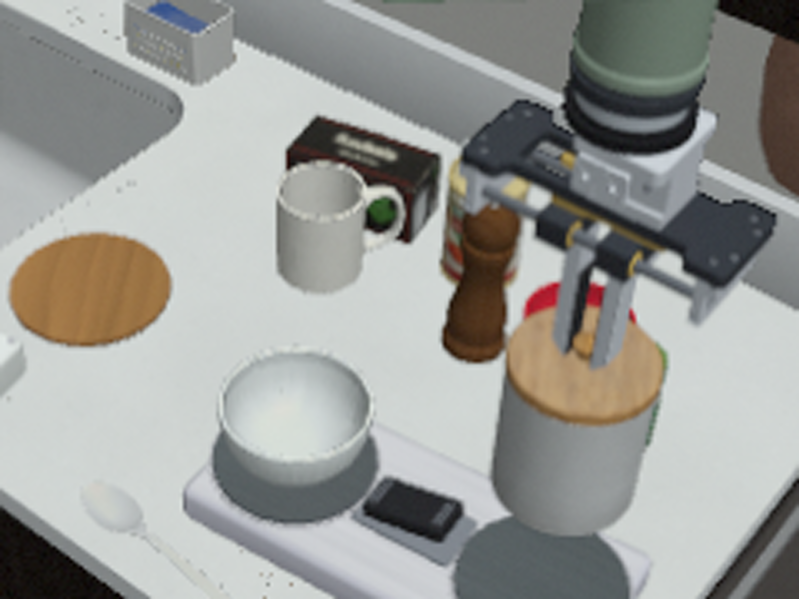

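Picture: the canister hangs upright in the gripper (585,430), clear of its pad. The bowl is undisturbed, and the rocker's right end looks raised, so left is selected. Next I'll carry it across.

Emit:
step_arm --pt "10 0 8 0 0 0 0" --pt "10 2 25 0 0 0 0" --pt "10 5 50 0 0 0 0" --pt "10 10 82 0 0 0 0" --pt "10 15 117 0 0 0 0" --pt "10 20 152 0 0 0 0" --pt "10 25 187 0 0 0 0" --pt "10 25 222 0 0 0 0"

```text
clock: 5.8
position: [0.4329, -0.0532, 0.2788]
ee_rot: [-0.002, -0.001, 1.0, 0.001]
wrist_force: [1.1, -0.5, -2.4]
width: 0.016
gripper_force: 40.0
```

Emit:
step_arm --pt "10 0 35 0 0 0 0" --pt "10 0 70 0 0 0 0" --pt "10 0 105 0 0 0 0" --pt "10 0 140 0 0 0 0" --pt "10 0 175 0 0 0 0" --pt "10 0 210 0 0 0 0" --pt "10 0 240 0 0 0 0" --pt "10 0 262 0 0 0 0"

```text
clock: 6.6
position: [0.4321, 0.2083, 0.2788]
ee_rot: [-0.002, -0.002, 1.0, 0.0]
wrist_force: [0.1, -0.5, -2.9]
width: 0.0169
gripper_force: 40.0
```

Emit:
step_arm --pt "10 -2 14 0 0 0 0" --pt "10 -8 22 0 0 0 0" --pt "10 -18 26 0 0 0 0" --pt "10 -30 28 5 0 0 0" --pt "10 -42 29 15 0 0 0" --pt "10 -52 29 30 0 0 0" --pt "10 -58 29 42 0 0 0" --pt "10 -60 29 50 0 0 0"

```text
clock: 7.4
position: [0.4946, 0.234, 0.228]
ee_rot: [-0.002, -0.0, 1.0, -0.001]
wrist_force: [-0.4, -0.3, -3.6]
width: 0.0163
gripper_force: 40.0
```

```bash
python3 -c "
from h import *
c=shot('scene','s3');c=shot('top','t3')
rel((.496,.231,.1365))
a=cv2.imread('pics/s3.png')[90:270,130:370];b=cv2.imread('pics/t3.png')[150:300,120:320]
cv2.imwrite('pics/c3.png',np.vstack([cv2.resize(a,(400,300)),cv2.resize(b,(400,300))]))"
```

```text
t 7.5 pos [0.4936 0.2341 0.2279] w 0.0166 grip 39.99915634756917 F [-1.6 -0.5 -3.3]
tool x,y [-1.    -0.001] [-0.001  1.   ] z [-0.005 -0.001 -1.   ]
(0.496, 0.231, 0.1365) [-2.8 -3.  91.4]
```

View pics/c3.png

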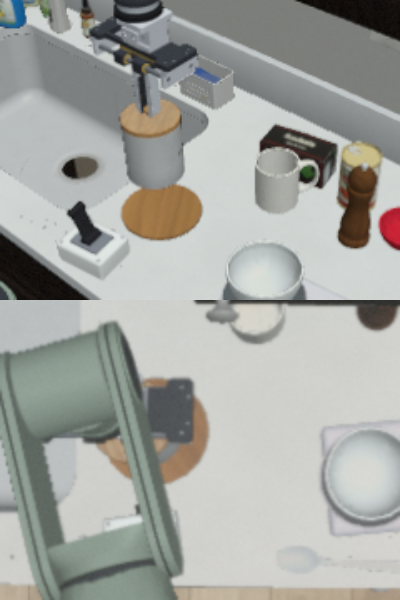

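The canister hangs upright above the board, and the bowl and the other items haven't moved. Lowering it now.

Emit:
step_arm --pt "10 -2 -3 15 0 0 0" --pt "10 -2 -3 35 0 0 0" --pt "10 -2 -3 55 0 0 0" --pt "10 -2 -3 70 0 0 0" --pt "10 -2 -3 80 0 0 0" --pt "10 -2 -3 85 0 0 0" --pt "10 -2 -3 88 0 0 0" --pt "10 -2 -3 88 0 0 0"

```text
clock: 8.3
position: [0.4969, 0.232, 0.1427]
ee_rot: [0.0, -0.001, 1.0, 0.0]
wrist_force: [0.4, -0.6, -3.1]
width: 0.0166
gripper_force: 40.0
```

Emit:
step_arm --pt "10 0 0 1 0 0 0" --pt "10 0 0 2 0 0 0" --pt "10 0 0 3 0 0 0" --pt "10 0 0 3 0 0 0" --pt "10 0 0 3 0 0 0" --pt "10 0 0 3 0 0 0" --pt "10 0 0 3 0 0 0" --pt "10 0 0 3 0 0 0"

```text
clock: 9.1
position: [0.4967, 0.232, 0.1394]
ee_rot: [0.0, -0.001, 1.0, -0.0]
wrist_force: [-0.7, 0.1, -3.8]
width: 0.0166
gripper_force: 40.0
```

Still hanging at z 0.139, with contact expected at about 0.136.

Emit:
step_arm --pt "10 0 0 1 0 0 0" --pt "10 0 0 2 0 0 0" --pt "10 0 0 3 0 0 0" --pt "10 0 0 3.5 0 0 0" --pt "10 0 0 3.5 0 0 0" --pt "10 0 0 3.5 0 0 0" --pt "10 0 0 3.5 0 0 0" --pt "10 0 0 3.5 0 0 0"

```text
clock: 9.9
position: [0.4968, 0.232, 0.136]
ee_rot: [0.0, -0.001, 1.0, 0.0]
wrist_force: [0.4, -0.1, -3.6]
width: 0.0163
gripper_force: 40.0
```

Emit:
step_arm --pt "10 0 0 0.5 0 0 0" --pt "10 0 0 1 0 0 0" --pt "10 0 0 1.5 0 0 0" --pt "10 0 0 1.5 0 0 0" --pt "10 0 0 1.5 0 0 0" --pt "10 0 0 1.5 0 0 0" --pt "10 0 0 1.5 0 0 0" --pt "10 0 0 1.5 0 0 0"

```text
clock: 10.7
position: [0.4972, 0.232, 0.1355]
ee_rot: [0.001, -0.001, 1.0, 0.0]
wrist_force: [-1.7, -1.5, 5.3]
width: 0.0167
gripper_force: 40.0
```

Emit:
step_arm --pt "20 0 0 0 0 0 0" --pt "30 0 0 0 0 0 0" --pt "40 0 0 0 0 0 0" --pt "45 0 0 0 0 0 0" --pt "45 0 0 -10 0 0 0" --pt "45 0 0 -40 0 0 0" --pt "45 0 0 -80 0 0 0" --pt "45 0 0 -125 0 0 0"

```text
clock: 11.5
position: [0.4958, 0.2318, 0.2601]
ee_rot: [-0.001, -0.001, 1.0, -0.0]
wrist_force: [0.8, 0.6, 1.0]
width: 0.045
gripper_force: 0.0
```

Emit:
step_arm --pt "0 20 -15 -10 0 0 0" --pt "0 45 -45 -10 0 0 0" --pt "0 65 -90 -10 0 0 0" --pt "0 85 -137 -10 0 0 0" --pt "0 85 -185 -10 0 0 0" --pt "0 85 -233 -10 0 0 0" --pt "0 85 -270 -10 0 0 0" --pt "0 85 -295 -10 0 0 0"

```text
clock: 12.3
position: [0.4121, -0.0656, 0.2704]
ee_rot: [0.001, 0.0, 1.0, -0.0]
wrist_force: [1.0, -0.3, -0.1]
width: 0.0002
gripper_force: 0.0
```

```bash
python3 - <<'E'
from h import *
c=shot('scene','s4');w=shot('wrist','w4')
rel()
wc=np.array([.4474,-.171]);wy=.0996;cs,sn=np.cos(wy),np.sin(wy)
for a in(.2,-.2):
  P=[[*(wc+np.array([[cs,-sn],[sn,cs]])@[x,y*np.cos(a)+.016*np.sin(a)]),.045+.016*np.cos(a)-y*np.sin(a)] for x in(-.019,.019) for y in(.035,-.035)]
  print(a,((proj(c,P)-[285,255])*8).round().tolist(),proj(w,P).round().tolist())
a=cv2.imread('pics/s4.png')
im=np.zeros((600,800,3),np.uint8)
im[:,:400]=cv2.resize(a[255:330,285:335],(400,600),interpolation=cv2.INTER_CUBIC)
im[:300,400:]=cv2.resize(cv2.imread('pics/w4.png'),(400,300))
im[300:,400:]=cv2.resize(a[120:270,130:330],(400,300))
cv2.imwrite('pics/c4.png',im)
E
```

```text
t 12.4 pos [ 0.4124 -0.0657  0.2702] w 0.0006 grip 0.0 F [-0.8 -0.  -0.5]
tool x,y [-1.     0.003] [0.003 1.   ] z [ 0.001 -0.001 -1.   ]
0.2 [[180.0, 216.0], [370.0, 284.0], [242.0, 141.0], [431.0, 205.0]] [[231.0, 198.0], [179.0, 205.0], [235.0, 224.0], [184.0, 232.0]]
-0.2 [[198.0, 197.0], [384.0, 321.0], [261.0, 121.0], [444.0, 242.0]] [[225.0, 201.0], [178.0, 204.0], [229.0, 228.0], [183.0, 230.0]]
```

View pics/c4.png

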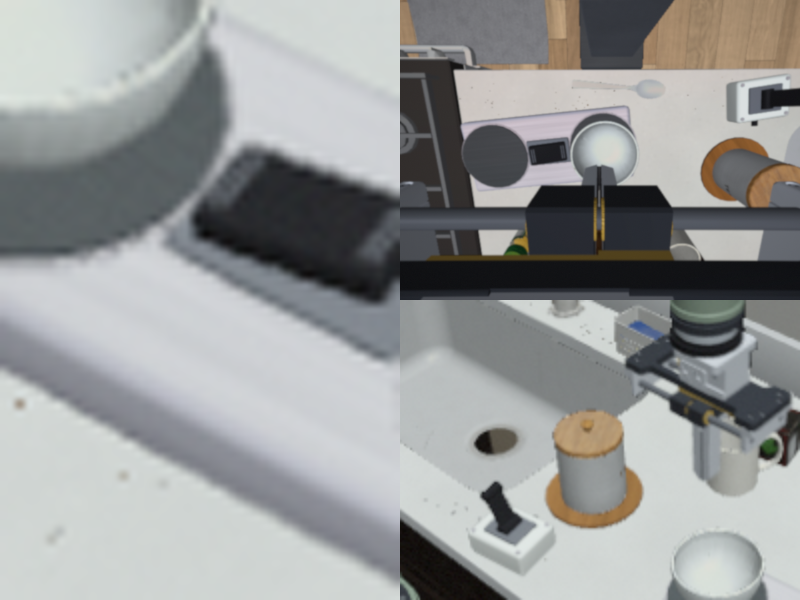

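Left end of the rocker top is at about (195,215) and right end at about (375,280). That matches the +0.20 projection, so left (the bowl's pad) is already selected and needs no push. The canister stands upright on the board. Next is the lever, pushed from its left side.

Emit:
step_arm --pt "0 10 45 0 0 0 0" --pt "0 20 92 0 0 0 0" --pt "0 30 140 0 0 0 0" --pt "0 40 188 0 0 0 0" --pt "0 50 236 0 0 0 0" --pt "0 60 284 5 0 0 0" --pt "0 70 332 10 0 0 0" --pt "0 78 381 20 0 0 0"

```text
clock: 13.2
position: [0.3322, 0.3204, 0.2509]
ee_rot: [0.001, -0.002, 1.0, 0.001]
wrist_force: [1.7, 0.2, -0.2]
width: 0.0004
gripper_force: 0.0
```

Emit:
step_arm --pt "0 0 1 10 0 0 0" --pt "0 0 1 40 0 0 0" --pt "0 0 1 80 0 0 0" --pt "0 0 1 115 0 0 0" --pt "0 0 1 140 0 0 0" --pt "0 0 1 155 0 0 0" --pt "0 0 1 162 0 0 0" --pt "0 0 1 162 0 0 0"

```text
clock: 14.0
position: [0.3328, 0.3176, 0.0869]
ee_rot: [-0.001, -0.001, 1.0, -0.001]
wrist_force: [0.5, 0.4, 0.6]
width: 0.0004
gripper_force: 0.0
```

```bash
python3 -c "
from h import *
rel((.345,.238,.088))"
```

```text
t 14.0 pos [0.3328 0.3176 0.0869] w 0.0004 grip 0.0 F [0.5 0.4 0.6]
tool x,y [-1.    -0.002] [-0.002  1.   ] z [-0.002 -0.001 -1.   ]
(0.345, 0.238, 0.088) [-12.  -79.6  -1. ]
```

Emit:
step_arm --pt "0 -3 -20 0 0 0 0" --pt "0 -5 -32 0 0 0 0" --pt "0 -6 -42 0 0 0 0" --pt "0 -8 -52 0 0 0 0" --pt "0 -9 -62 0 0 0 0" --pt "0 -11 -71 0 0 0 0" --pt "0 -12 -79 0 0 0 0" --pt "0 -12 -79 0 0 0 0"

```text
clock: 14.8
position: [0.3452, 0.2423, 0.0875]
ee_rot: [-0.001, 0.001, 1.0, 0.005]
wrist_force: [-3.0, 12.8, -3.1]
width: 0.0004
gripper_force: 6.4
```

Emit:
step_arm --pt "0 2 15 0 0 0 0" --pt "0 6 45 0 0 0 0" --pt "0 11 75 0 0 0 0" --pt "0 11 85 -30 0 0 0" --pt "0 11 85 -75 0 0 0" --pt "0 11 110 -120 0 0 0" --pt "0 11 155 -140 0 0 0" --pt "0 11 190 -140 0 0 0"

```text
clock: 15.6
position: [0.3368, 0.4321, 0.2325]
ee_rot: [0.003, -0.001, 1.0, 0.003]
wrist_force: [0.6, 0.8, -0.4]
width: 0.0007
gripper_force: 0.0
```

```bash
python3 - <<'E'
from h import *
c=shot('scene','s5'); rel()
a=cv2.imread('pics/s5.png')
im=np.vstack([cv2.resize(a[130:280,140:340],(800,600))[:300*2]])
im[:180,560:]=cv2.resize(a[230:320,260:380],(240,180))
cv2.imwrite('pics/c5.png',im)
E
```

```text
t 15.65 pos [0.3356 0.4356 0.2301] w 0.0005 grip 0.0 F [0.5 2.2 0.3]
tool x,y [-1.    -0.004] [-0.004  1.   ] z [ 0.004  0.008 -1.   ]
```

View pics/c5.png

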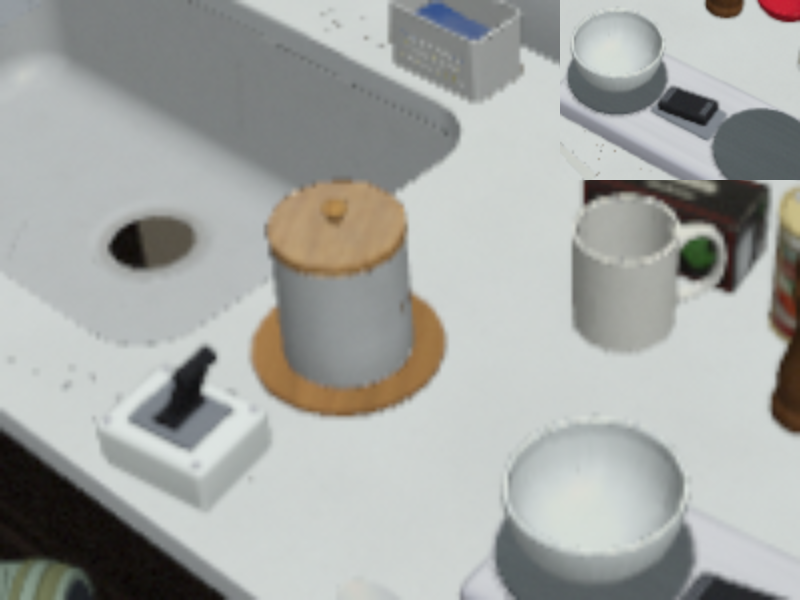

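The lever now leans right, with its tip at (200,355). The canister is upright within the board, the bowl is on its pad, and the rocker is left-down. I'll check the tip against the projection and hand in if it matches.

```bash
python3 - <<'E'
from h import *
c=load('s5')
q=(proj(c,[[.3449+.1405*.026,.2415-.99*.026,.107],[.3449,.2415,.112]])-[140,130])*4
print('on tip, upright tip',q)
if np.linalg.norm(q[0]-[203,356])<20: print(manip.sign_off())
E
```

```text
on tip, upright tip [[197.15238643 365.9733228 ]
 [167.36177296 346.95349686]]
the job is handed in; nothing more can be done
None
```

The job is handed in at about 15.7 s of the 64 s allowed: the canister stands upright on the board, the selector was already tipped to the bowl's (left) pad so I didn't push it, and the mains lever is over to the right (on), with the bowl still on its pad.

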